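Recharge the ink unit and put the ink knife away

ROBOT

A 6-joint arm with a two-finger parallel gripper is mounted at the origin on the work surface. World frame = base frame: x ahead of the robot, y to its left, z up, the work surface at z = 0. Lengths are in m, angles in rad, forces in N, time in s.
With the tool pointing down it reaches from about 0.3 to 0.775 m from the base axis. Payload 14.6 kg.
Tool frame: the origin (TCP) lies midway between the tips of the shut fingers; the grasp point (between the pads) lies 19 mm behind it (ctrl.grip_point_offset is the distance from the TCP to the grasp point, in m); z points along the fingers, y is the line along which they close (so a half turn about z gives the same grasp; the last joint's range is limited). The gripper opens to 85 mm and grips with 20 to 120 N. Pads are 22 mm wide; open, the fingers measure 114 mm over their backs; the gripper's body (76 mm by 85 mm) begins 54 mm behind the grasp point. The pads swing forward as they close: fully open they stand 13 mm farther back than shut.
Start: joints at [1.134, 0.3, 1.521, -0, 1.321, -0.067], TCP at [0.199, 0.513, 0.231] pointing down, gripper open.
Joint ranges: [-3.03, 3.03], [-0.79, 2.21], [0.23, 2.52], [-1.04, 4.18], [0, 3.07], [-2.55, 2.55]. Speed limits (rad/s): [2.22, 2.22, 2.57, 3.14, 3.14, 3.14].

INTERFACE

Orientations are given as [roll, pitch, yaw] about the fixed x, y, z axes, in that order (R = Rz(yaw) Ry(pitch) Rx(roll)).
In Python, from rig import monitor, capture, camera_info, ctrl gives the robot as it stands.
- The arm moves only by the tool apply_moves, never from a script. Its argument "series" is a list that holds one entry, the list of rows, each a list of 5 numbers: the finger opening in mm, from 0 to 85.4, then the shift along the tool's x, y, z each as a share of 0.04 m, from -1 to 1, then the turn about the tool's z as a share of 8 degrees, from -1 to 1. A call has 1 to 20 rows; each row shifts and turns the commanded pose from where the row before left it, along the tool's axes as they then stand; what a row does not reach is not made up. A row lasts 1/10 s, in which the tool goes at most 50 mm and 8.59 degrees, less where a joint would pass 70% of its speed; a pose out of reach is approached as far as the arm can. A call with a number of a shift or a turn outside -1 to 1 is refused whole. A call with a gripper value outside its range is refused whole. The fingers move at their own pace and stop on an object; the grip force is fixed at half the most. Time passes only in rows, so rows that do not move let the fingers close. It gives the time, the measured TCP pose, the force, the opening and the grip force at its end, in the units of the state.
- monitor.read_state(): the state, without advancing time (a new reading comes with each control period).
- capture(name): name is "scene" or "top" or "wrist"; returns (picture, depth): 400x640x3 uint8, red, green, blue; 400x640 float32, m along the optical axis (not along the pixel's ray), 0 where there is no reading.
- camera_info(name): a dict with "mtx" (3x3 intrinsics, pixels), "R" (3x3) and "t" (3): a world point X has camera coordinates R X + t. Camera axes: x right, y down, z forward; pixel columns grow to the right and rows downward; lengths in m; the calibration is good to about 2 mm. A picture is of the moment at which its call begins: read the wrist's pose just before it. camera_info takes no time and is no camera call; for the wrist camera it gives the pose at the moment of the call.
- ctrl.finish_job(): hands the job in; it is judged then, once.
The state is a dict: "t": time; "joint_positions": joint angles; "qd": joint speeds; "joint_torque": joint torques, N m; "eef_pos": TCP position; "tcp_rot": TCP orientation; "force": force on the tool from outside, world axes, zero at the start; "wrist_torque": the same for the moment, N m; "opening": finger opening in m; "finger_force": force on a finger pad.
Only numpy, scipy, OpenCV 4.12 (cv2) and the standard library are available. Lean on these libraries where they do the work, as an engineer would, in place of code of your own. Each camera call takes 0.05 s, during which the arm holds its last target. There are 200 camera calls.

TASK

Recharge the ink unit: stand every ink canister that is on the bench upright in the well of its own colour, then press all three well covers down until they snap and stay shut, even over an empty well. Put the ink knife in the green case and lower the case's lid gently until it is closed. Leave the other things on the bench where they are.

Things in the scene. Friction and masses are not known exactly. Their poses are not given: they have to be found in the camera images.
- ink_unit: Grey ink unit, fixed: three wells, each 56 mm square inside, in a row along its y: yellow +80, red 0, blue -80 mm; coloured plates mark them. Origin: centre of its underside; +x to the far, hinge side. Walls at front and back: outer faces x = -38 and +38 mm, 10 mm thick, 126 mm high; foot 92 by 240 mm. Side walls 100 mm high, so there are finger notches beside each well.
- well_yellow (a point): Centre of the floor of the yellow well, 10 mm above the unit's underside and 116 mm below the front and back rims; same axes as the unit.
- cover_yellow (a joint): Angle of the yellow well's cover, rad: 0 = flat shut, 1.75 to 1.95 = open, leaning slightly back. A spring swings the cover open (1 to 2 N at the free edge); in the last 0.15 rad the black nose on its edge must be pressed past a spring latch on the front wall (8 to 12 N, pressing 60 mm from the hinge), which then holds it shut. Let go earlier, it swings open again.
- cover_yellow_hinge (a point): Hinge axis (along the unit's y) of the yellow cover at mid width, 36 mm behind the well's centre, 126.5 mm above the unit's underside. The cover is a yellow plate 74 mm long from hinge to free edge (nose to 82), 66 wide, 6 mm thick, its underside in the plane of the axis. The point turns with the cover: -x points to the free edge, z out of the outer (top) face.
- can_yellow: Ink canister with yellow neck and band, upright on the bench, loose, about 0.22 kg, bottom-heavy. Black round body 42 mm diameter, 60 mm high; above it a yellow round neck 24 mm diameter up to 108 mm high (grip here). Origin: centre of its underside, z along its axis. May be absent (None).
- well_red (a point): Centre of the floor of the red well, 10 mm above the unit's underside and 116 mm below the front and back rims; same axes as the unit.
- cover_red (a joint): Angle of the red well's cover, rad: 0 = flat shut, 1.75 to 1.95 = open, leaning slightly back. A spring swings the cover open (1 to 2 N at the free edge); in the last 0.15 rad the black nose on its edge must be pressed past a spring latch on the front wall (8 to 12 N, pressing 60 mm from the hinge), which then holds it shut. Let go earlier, it swings open again.
- cover_red_hinge (a point): Hinge axis (along the unit's y) of the red cover at mid width, 36 mm behind the well's centre, 126.5 mm above the unit's underside. The cover is a red plate 74 mm long from hinge to free edge (nose to 82), 66 wide, 6 mm thick, its underside in the plane of the axis. The point turns with the cover: -x points to the free edge, z out of the outer (top) face.
- can_red: Ink canister with red neck and band, upright on the bench, loose, about 0.22 kg, bottom-heavy. Black round body 42 mm diameter, 60 mm high; above it a red round neck 24 mm diameter up to 108 mm high (grip here). Origin: centre of its underside, z along its axis. May be absent (None).
- well_blue (a point): Centre of the floor of the blue well, 10 mm above the unit's underside and 116 mm below the front and back rims; same axes as the unit.
- cover_blue (a joint): Angle of the blue well's cover, rad: 0 = flat shut, 1.75 to 1.95 = open, leaning slightly back. A spring swings the cover open (1 to 2 N at the free edge); in the last 0.15 rad the black nose on its edge must be pressed past a spring latch on the front wall (8 to 12 N, pressing 60 mm from the hinge), which then holds it shut. Let go earlier, it swings open again.
- cover_blue_hinge (a point): Hinge axis (along the unit's y) of the blue cover at mid width, 36 mm behind the well's centre, 126.5 mm above the unit's underside. The cover is a blue plate 74 mm long from hinge to free edge (nose to 82), 66 wide, 6 mm thick, its underside in the plane of the axis. The point turns with the cover: -x points to the free edge, z out of the outer (top) face.
- can_blue: Ink canister with blue neck and band, upright on the bench, loose, about 0.22 kg, bottom-heavy. Black round body 42 mm diameter, 60 mm high; above it a blue round neck 24 mm diameter up to 108 mm high (grip here). Origin: centre of its underside, z along its axis. May be absent (None).
- knife: Ink knife lying flat on the bench, 160 mm long, loose, 90 g. Along its x axis: wooden handle from x = -80 to +5 mm, 22 mm wide, 18 mm high; steel blade from +5 to +80 mm, 36 mm wide, 4 mm thick. Origin at mid length on the underside. Grip the handle near x = -20 mm, across its y.
- case: Green open tool case, fixed to the bench, outer size 170 mm (its x) by 220 mm (its y), 60 mm high, walls and floor 5 mm. Origin: centre of its underside; its +x side carries the lid hinge (it points to the robot's left, roughly world +y).
- case_lid (a joint): Hinge angle of the case lid, rad: 0 = shut flat on the case, about 1.45 to 1.7 = open, standing roughly upright on the +x side. The hinge is stiff: the lid stays at any angle, and about 1 to 2 N at its free edge moves it.
- case_lid_hinge (a point): Hinge axis of the lid at mid width: case x = +85, y = 0, 60.5 mm above the bench, parallel to the case's y. The lid is a plate 170 mm long from the hinge, 220 mm wide, 8 mm thick, its underside in the plane of the axis. The point turns with the lid: -x to the free edge, z out of the outer (top) face.
- case_lid_tab (a point): Top of the black finger tab in the middle of the lid's free edge, 182 mm from the hinge; the tab is 60 mm wide, 10 mm thick, and sticks out 23 mm past the lid's edge.
- mug: Blue mug, loose, 80 mm wide, 90 mm high; stays where it is. Origin: centre of its underside.
- ink_tin: Aluminium tin with a paper label, loose, 80 mm wide, 70 mm high; stays where it is. Origin: centre of its underside.
- glass_jar: Open glass jar, loose, 80 mm wide, 110 mm high; stays where it is. Origin: centre of its underside.
- brayer: Hand roller lying on the bench, loose, rubber roll 100 mm wide, about 190 mm long; stays where it is. Origin: centre of its underside.
- cleaner: Green cleaner bottle, loose, 70 mm wide, 190 mm high; stays where it is. Origin: centre of its underside.
There are look-alikes about, which are no part of the job. Of the things that look like the knife, take the one that is nearest to the robot's base at the start.

How it is judged:
By the outcome, as a careful person would: the job done as asked, in the order asked, and still so for the second after the job is handed in, with the robot touching nothing.
Of can_yellow, can_red, can_blue only 2 to 3 are there at a start; the rules pass over those that are not, and their reading is None.
At some moment in a run one of can_yellow, can_red, can_blue may be knocked a few centimetres aside while the robot is not near it.
It also fails if it takes over 200 s, if anything falls off the work surface, if the arm or the gripper's body presses on something with over 40 N, if the wrist force passes 120 N, or if a joint passes its speed limit or range.

## Working session

There is one attempt and no reset: what is moved stays moved. The work goes in short steps, Python scripts to look and compute and a tool call to move; the robot and the scene stay as the last step left them, time stands still between calls to the robot, and variables do not carry over. Pictures are saved under pics/ and viewed, at most 14 in all, crops included, and the job is handed in when it is done.

Besides the shell and the picture viewer there is one more tool, called after ">>>" by a JSON object that holds its "op" and its "data", one argument or row to a line. apply_moves: Moves the arm, as the interface text tells. Its arguments: {"type":"object","properties":{"series":{"type":"array","items":{"type":"array","items":{"type":"array","items":{"type":"number"}}}}},"required":["series"]}

```bash
ls; mkdir -p pics
python3 - <<'E'
from rig import monitor, capture, camera_info, ctrl
import cv2,numpy as np
s=monitor.read_state();print(s)
for n in("scene","top"):
    p,d=capture(n);cv2.imwrite(f"pics/{n}0.png",p[:,:,::-1]);np.savez(f"pics/{n}0.npz",p=p,d=d)
    print(n,camera_info(n),(d==0).mean())
E
```

```text
pics
{'t': 0.0, 'joint_positions': array([ 1.13440562e+00,  3.00489990e-01,  1.52160531e+00, -8.10074545e-06,
        1.32071470e+00, -6.66292667e-02]), 'qd': array([ 0.00067633,  0.00031923,  0.00268464,  0.00066238, -0.00041526,
        0.00088533]), 'joint_torque': array([ 2.72310419e-03, -5.43508422e+01, -3.61793733e+01,  4.93285916e-05,
        4.04902064e-03,  7.84718509e-06]), 'eef_pos': array([0.19868132, 0.5125961 , 0.23070071]), 'tcp_rot': array([-3.14037748e+00, -7.32224755e-05,  2.77183317e+00]), 'force': array([-0.96340462,  0.54074373,  0.43223469]), 'wrist_torque': array([-0.05687652,  0.00538606,  0.00278503]), 'finger_force': 0.0, 'opening': 0.08576723335653291}
scene {'mtx': array([[425.19479834,   0.        , 322.10933299],
       [  0.        , 425.19479834, 196.39103016],
       [  0.        ,   0.        ,   1.        ]]), 'R': array([[ 0.63377961,  0.77351221, -0.00150387],
       [ 0.39360609, -0.32417481, -0.86022377],
       [-0.66588111,  0.54460036, -0.5099145 ]]), 't': array([-0.22909295, -0.16754457,  1.71594783])} 0.00753125
top {'mtx': array([[480.89359308,   0.        , 322.14378133],
       [  0.        , 480.89359308, 201.71009842],
       [  0.        ,   0.        ,   1.        ]]), 'R': array([[ 2.43206797e-02, -9.99698851e-01,  3.27283709e-03],
       [-9.90184725e-01, -2.45396773e-02, -1.37593655e-01],
       [ 1.37632533e-01,  1.05657931e-04, -9.90483354e-01]]), 't': array([-0.18171853,  0.56672284,  1.29594505])} 0.00408984375
```

View pics/scene0.png

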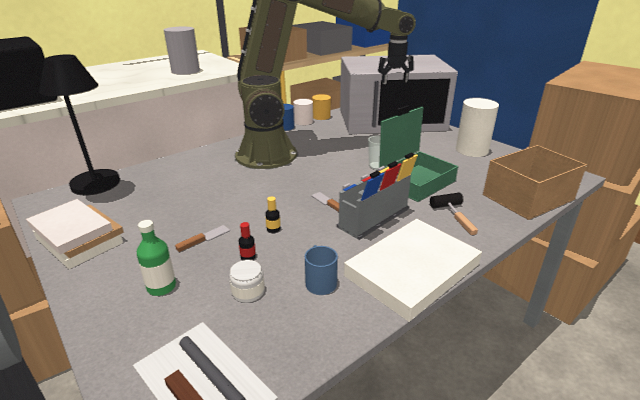

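View pics/top0.png

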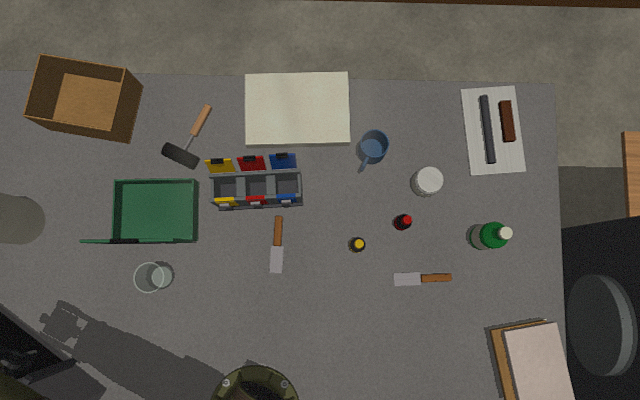

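Candidates for the knife, in top view: a wooden-handled knife at (277,243), a second one at (422,279), a grey bar at (487,128) and a brown one at (507,120) on the mat. The first is nearest the base (about (255,412)). Cans are yellow at (358,244) and red at (403,221); I see no blue one, only the mug at (373,147).

```bash
cat > h.py <<'E'
import cv2,numpy as np
from rig import monitor,capture,camera_info,ctrl
def ray(ci,u,v):
    R,t=ci['R'],ci['t'];d=R.T@np.linalg.solve(ci['mtx'],[u,v,1.]);return -R.T@t,d
def onz(ci,u,v,z):
    c,d=ray(ci,u,v);return c+d*(z-c[2])/d[2]
def cloud(ci,d):
    v,u=np.indices(d.shape);P=np.stack([u,v,np.ones_like(u)],-1)@np.linalg.inv(ci['mtx']).T*d[...,None]
    return (P-ci['t'])@ci['R']
def tri(obs):
    A=np.zeros((3,3));b=np.zeros(3)
    for ci,u,v in obs:
        c,d=ray(ci,u,v);d=d/np.linalg.norm(d);M=np.eye(3)-np.outer(d,d);A+=M;b+=M@c
    return np.linalg.solve(A,b)
def hsv(p): return cv2.cvtColor(p,cv2.COLOR_RGB2HSV)
def colmask(p,name):
    h=hsv(p);R={'yellow':[(20,120,100),(32,255,255)],'green':[(60,60,40),(85,255,255)],'blue':[(105,120,60),(125,255,255)],
     'wood':[(8,110,80),(18,255,255)]}
    if name=='red': return cv2.inRange(h,(0,170,80),(5,255,255))|cv2.inRange(h,(174,170,80),(180,255,255))
    return cv2.inRange(h,*R[name])
def blobs(m,amin=25):
    n,l,s,c=cv2.connectedComponentsWithStats(m)
    return [(i,s[i][:4].tolist(),int(s[i][4]),c[i].round(1).tolist()) for i in range(1,n) if s[i][4]>=amin],l
E
python3 - <<'E'
from h import *
for n in("top","scene"):
    ci=camera_info(n);z=np.load(f"pics/{n}0.npz");p,d=z['p'],z['d'];C=cloud(ci,d)
    print(n,'cam',(-ci['R'].T@ci['t']).round(3))
    for c in('yellow','red','blue','green','wood'):
        B,l=blobs(colmask(p,c))
        for i,bb,a,ce in B:
            q=C[(l==i)&(d>0)]
            m=np.median(q,0)
            if abs(m[1])<1 and .1<m[0]<1 and -.05<m[2]<.5: print(c,bb,a,ce,'med',m.round(3),'z',np.percentile(q[:,2],[3,97]).round(3))
p=np.load("pics/top0.npz")['p'];q=np.load("pics/scene0.npz")['p']
a=cv2.resize(p[140:300,70:320],None,fx=3,fy=3);cv2.imwrite("pics/crop1.png",a[:,:,::-1])
b=cv2.resize(q[95:245,300:480],None,fx=4,fy=4);cv2.imwrite("pics/crop2.png",b[:,:,::-1])
E
```

```text
top cam [ 0.387 -0.168  1.362]
yellow [204, 158, 32, 15] 257 [220.5, 166.3] med [0.637 0.09  0.161] z [0.132 0.2  ]
yellow [214, 197, 20, 6] 95 [223.6, 199.2] med [0.56  0.09  0.126] z [0.107 0.132]
yellow [355, 239, 9, 9] 69 [358.8, 243.2] med [ 0.455 -0.266  0.107] z [0.101 0.111]
red [237, 156, 29, 15] 253 [251.8, 164.1] med [0.645 0.013 0.16 ] z [0.133 0.199]
red [246, 195, 18, 6] 76 [254.5, 197.5] med [0.566 0.008 0.126] z [0.11  0.131]
red [403, 215, 8, 9] 60 [406.6, 219.2] med [ 0.521 -0.391  0.108] z [0.098 0.113]
blue [269, 154, 27, 15] 282 [282.0, 161.9] med [ 0.653 -0.063  0.162] z [0.133 0.197]
blue [276, 193, 21, 10] 114 [285.6, 196.5] med [ 0.571 -0.072  0.125] z [0.053 0.131]
green [111, 178, 87, 65] 4906 [154.6, 210.2] med [0.539 0.302 0.007] z [0.001 0.227]
green [479, 222, 29, 27] 497 [491.3, 235.2] med [ 0.481 -0.603  0.128] z [0.097 0.154]
green [469, 228, 11, 22] 37 [471.8, 239.5] med [ 0.477 -0.589  0.009] z [-0.003  0.02 ]
green [80, 239, 30, 4] 98 [95.3, 240.8] med [0.438 0.361 0.231] z [0.224 0.235]
wood [23, 53, 103, 79] 3298 [84.4, 99.5] med [0.856 0.528 0.
[... 1228 characters left out ...]
 z [0.003 0.06 ]
green [137, 230, 32, 38] 849 [151.7, 250.4] med [ 0.505 -0.623  0.125] z [0.094 0.167]
green [146, 279, 30, 17] 206 [161.7, 289.4] med [ 0.516 -0.626  0.014] z [0.002 0.024]
wood [483, 61, 157, 263] 22426 [580.5, 174.5] med [0.89  0.975 0.048] z [-0.67  0.25]
wood [328, 199, 11, 12] 79 [333.4, 204.0] med [ 0.477 -0.051  0.016] z [0.006 0.021]
wood [65, 205, 58, 53] 479 [96.7, 236.6] med [ 0.247 -0.681  0.045] z [0.034 0.051]
wood [455, 213, 22, 22] 109 [465.3, 225.2] med [0.817 0.175 0.012] z [0.003 0.02 ]
wood [176, 233, 29, 19] 238 [189.8, 241.9] med [ 0.379 -0.491  0.016] z [0.004 0.019]
wood [165, 370, 38, 30] 565 [181.6, 386.8] med [ 0.802 -0.698  0.025] z [0.023 0.028]
```

View pics/crop1.png

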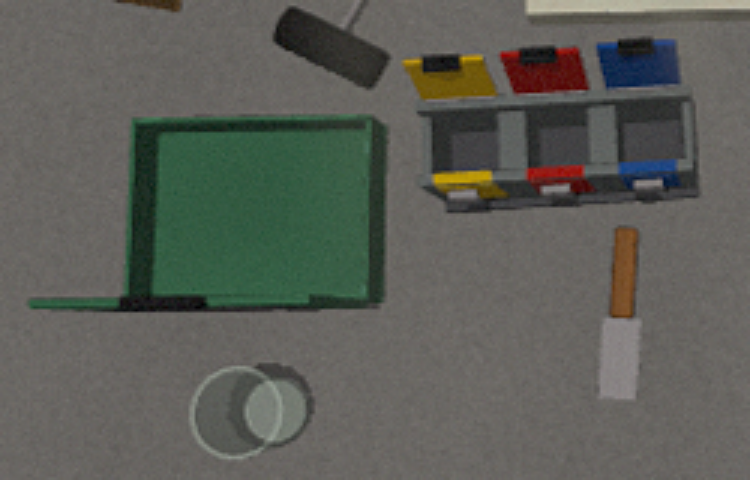

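View pics/crop2.png

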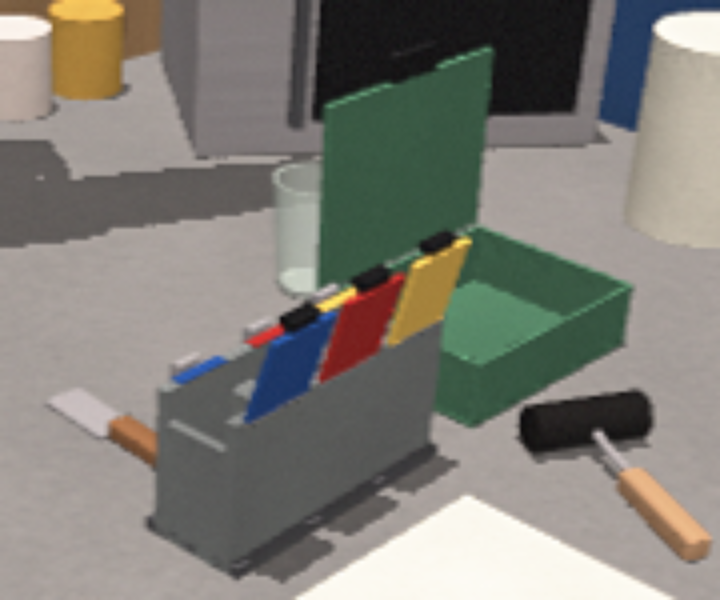

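Crop 1 shows the unit with its covers leaning to the far side, the knife with its handle toward the unit, and the case with its lid standing on its near side. The jar stands just in front of the lid. I now measure the poses.

Run:
```python
from h import *
T,S=camera_info("top"),camera_info("scene")
zt=np.load("pics/top0.npz");zs=np.load("pics/scene0.npz");C=cloud(T,zt['d']);D=cloud(S,zs['d'])
def rect(q,msg):
    r=cv2.minAreaRect((q[:,:2]*1000).astype(np.float32));print(msg,len(q),np.round(r[0],1),np.round(r[1],1),round(r[2],2))
def sel(C,x,y,z): return C[(C[...,0]>x[0])&(C[...,0]<x[1])&(C[...,1]>y[0])&(C[...,1]<y[1])&(C[...,2]>z[0])&(C[...,2]<z[1])]
rect(sel(C,(.5,.70),(-.15,.17),(.119,.1285)),'unit rims');rect(sel(C,(.5,.70),(-.15,.17),(.09,.1285)),'unit walls')
q=sel(D,(.5,.72),(-.15,.17),(.119,.1285));rect(q,'unit scene')
# covers: fit plane angle in unit frame
for nm,i in(('yellow',0),('red',1),('blue',2)):
  for c,I,cl,n in((T,zt,C,'t'),(S,zs,D,'s')):
    m=(colmask(I['p'],nm)>0)&(cl[...,2]>.135)&(cl[...,2]<.21)&(cl[...,0]>.6)
    q=cl[m];yaw=.068;ux=q[:,0]*np.cos(yaw)+q[:,1]*np.sin(yaw);uy=-q[:,0]*np.sin(yaw)+q[:,1]*np.cos(yaw)
    k=np.polyfit(q[:,2],ux,1);print(nm,n,len(q),'lean slope',k[0].round(3),'x at .1265',np.polyval(k,.1265).round(4),'uy range',np.percentile(uy,[2,98]).round(3))
# cans via triangulated neck tops (yellow/red upper blobs)
for nm,bt,bs in(('yellow',(355,239),(267,197)),('red',(403,215),(241,222))):
    Bt,lt=blobs(colmask(zt['p'],nm));Bs,ls=blobs(colmask(zs['p'],nm))
    ct=[b for b in Bt if tuple(b[1][:2])==bt][0][3]; b=[b for b in Bs if tuple(b[1][:2])==bs][0]
    x,y,w,h=b[1];print(nm,'tri',tri([(T,*ct),(S,x+w/2,y+h*.15)]).round(4),'onz.108',onz(T,*ct,.108).round(4))
# knife
m=colmask(zt['p'],'wood');B,l=blobs(m);i=[b[0] for b in B if b[1][:2]==[273,216]][0];v,u=np.nonzero(l==i)
P=np.array([onz(T,a,b,.018) for a,b in zip(u,v)]);rect(P,'handle')
b=[b for b in B if b[0]==i][0][3];bs=[b for b in blobs(colmask(zs['p'],'wood'))[0] if b[1][:2]==[328,199]][0]
print('tri knife',tri([(T,*b),(S,*bs[3])]).round(4))
h=hsv(zt['p'][240:280,265:290]);g=(h[...,2]>135)&(h[...,1]<60);v,u=np.nonzero(g);P=np.array([onz(T,a+265,b+240,.004) for a,b in zip(u,v)]);rect(P,'blade')
# case
rect(sel(C,(.4,.75),(.15,.47),(.052,.066)),'case rim');rect(sel(C,(.4,.75),(.15,.47),(.003,.012)),'case floor')
q=sel(D,(.38,.5),(.1,.47),(.08,.245));k=np.polyfit(q[:,2],q[:,0],1);print('lid dx/dz',k, 'y',np.percentile(q[:,1],[1,99]))
rect(sel(D,(.38,.5),(.1,.47),(.2,.26)),'lid top');rect(sel(C,(.38,.5),(.1,.47),(.215,.26)),'lid top t')
k=sel(C,(.38,.5),(.1,.47),(.236,.27));print('tab',k.mean(0),np.ptp(k,axis=0) if len(k) else 0)
q=sel(C,(.25,.42),(.2,.40),(.05,.13));rect(q,'jar');rect(sel(C,(.65,.9),(-.25,.15),(.01,.1)),'book');print(np.median(sel(C,(.65,.9),(-.25,.1),(.01,.1))[:,2]))
```

```text
unit rims 654 [594.5   9.6] [ 93.1 240. ] 5.01
unit walls 1525 [594.2   9.8] [ 93.2 241. ] 4.72
unit scene 310 [598.   10.1] [ 93.9 238.7] 4.19
yellow t 237 lean slope 0.246 x at .1265 0.6338 uy range [0.019 0.081]
yellow s 221 lean slope 0.218 x at .1265 0.6411 uy range [0.017 0.081]
red t 236 lean slope 0.266 x at .1265 0.6354 uy range [-0.06   0.001]
red s 228 lean slope 0.247 x at .1265 0.6423 uy range [-0.062 -0.005]
blue t 267 lean slope 0.295 x at .1265 0.6367 uy range [-0.138 -0.079]
blue s 249 lean slope 0.278 x at .1265 0.6438 uy range [-0.143 -0.082]
yellow tri [ 0.4556 -0.2652  0.1046] onz.108 [ 0.4549 -0.2658  0.108 ]
red tri [ 0.5216 -0.3895  0.1058] onz.108 [ 0.5207 -0.3902  0.108 ]
handle 217 [489.8 -45.2] [20.8 82. ] 88.37
tri knife [ 0.4867 -0.0494  0.0191]
blade 194 [410.5 -42.2] [31.6 72. ] 88.64
case rim 529 [597.3 324. ] [303.8 280. ] 1.66
case floor 4595 [574.9 310.1] [349.7 319.7] 0.02
lid dx/dz [-0.01398594  0.45201421] y [0.18101449 0.39801943]
lid top 471 [444.8 288.6] [ 18.2 219.1] 2.62
lid top t 395 [441.4 288.4] [ 10.7 219.1] 2.45
tab [0.44093639 0.28471352 0.25165172] [0.01145266 0.09962145 0.02279432]
jar 563 [355.  272.4] [76.5 79.1] 1.58
book 6192 [817.3 -63.2] [172.5 353.8] 1.8
0.04502627747091876
```

>>> {"op": "apply_moves", "data": {
  "series": [
    [[60,0,0,-1,-0.8],[60,0,0,-1,-0.8],[60,0,0,-1,-0.8],[60,0,0,0,-0.75],[60,0,0,0,0]]
  ]
}}

```text
t: 0.6
eef_pos: [0.1988, 0.5129, 0.3517]
tcp_rot: [3.141, 0.0, -3.07]
force: [-1.1, 0.7, -0.6]
opening: 0.0598
finger_force: 0.0
```

```bash
cat >> h.py <<'E'
from scipy.spatial.transform import Rotation as Ro
def go(x,y,z,yaw=None):
    s=monitor.read_state();r=s['tcp_rot'];R=Ro.from_euler('xyz',r).as_matrix();d=R.T@(np.array([x,y,z])-s['eef_pos'])/.04
    dy=0 if yaw is None else -np.degrees((yaw-r[2]+np.pi)%(2*np.pi)-np.pi)/8
    print('t',round(s['t'],1),'tcp',s['eef_pos'].round(4),'rpy',r.round(4),'q1,q6',s['joint_positions'][[0,5]].round(2),'F',s['force'].round(1),'| tool shares',d.round(2),'turn',round(dy,2))
E
python3 - <<'E'
from h import *
go(.56,.01,.35,np.pi+.075)
c=camera_info('wrist');R=Ro.from_euler('xyz',monitor.read_state()['tcp_rot']).as_matrix()
print(R.T@(-c['R'].T@c['t']-monitor.read_state()['eef_pos']),(c['R']@R).round(3),c['mtx'][0,0])
E
```

```text
t 0.6 tcp [0.1988 0.5129 0.3517] rpy [ 3.1409e+00  4.0000e-04 -3.0699e+00] q1,q6 [ 1.13 -0.51] F [-1.1  0.7 -0.6] | tool shares [ -8.11 -13.19   0.03] turn -0.02
[ 0.07201083  0.00026455 -0.1430466 ] [[ 0.     1.     0.   ]
 [-0.959  0.    -0.283]
 [-0.283 -0.     0.959]] 288.31787084448024
```

>>> {"op": "apply_moves", "data": {
  "series": [
    [[60,-0.58,-0.94,0,0],[60,-0.58,-0.94,0,0],[60,-0.58,-0.94,0,0],[60,-0.58,-0.94,0,0],[60,-0.58,-0.94,0,0],[60,-0.58,-0.94,0,0],[60,-0.58,-0.94,0,0],[60,-0.58,-0.94,0,0],[60,-0.58,-0.94,0,0],[60,-0.58,-0.94,0,0],[60,-0.58,-0.94,0,0],[60,-0.58,-0.94,0,0],[60,-0.58,-0.94,0,0],[60,-0.58,-0.94,0,0],[60,0,0,0,0],[60,0,0,0,0]]
  ]
}}

```text
t: 2.2
eef_pos: [0.5595, 0.0099, 0.3496]
tcp_rot: [3.141, -0.003, -3.076]
force: [-0.2, 0.0, -0.9]
opening: 0.0599
finger_force: 0.0
```

Run:
```python
from h import *
go(.455,-.266,.2)
c=camera_info('wrist');p,d=capture('wrist');np.savez('pics/w1.npz',p=p,d=d,R=c['R'],t=c['t'],mtx=c['mtx'])
cv2.imwrite('pics/w1.png',p[:,:,::-1])
C=cloud(c,d)
yaw=.075;ux=C[...,0]*np.cos(yaw)+C[...,1]*np.sin(yaw);uy=-C[...,0]*np.sin(yaw)+C[...,1]*np.cos(yaw);z=C[...,2]
# x-profile of rim heights at band between wells etc
for a,b in((.0,.1),(-.08,.02),(-.15,-.05)):
  pass
for y0 in np.arange(-.15,.1,.02):
    m=(abs(uy-y0)<.004)&(z>.118)&(z<.131)&(ux>.5)&(ux<.7)
    x=np.sort(ux[m]);g=np.where(np.diff(x)>.01)[0] if len(x) else []
    print(round(y0,3),[(round(s.min(),4),round(s.max(),4)) for s in np.split(x,np.array(g,int)+1) if len(s)])
# back wall line fit
m=(z>.121)&(z<.129)&(ux>.625)&(ux<.66);k=np.polyfit(C[m][:,1],C[m][:,0],1);print('back slope',k,m.sum())
m=(z>.121)&(z<.129)&(ux>.53)&(ux<.59);k=np.polyfit(C[m][:,1],C[m][:,0],1);print('front slope',k,m.sum())
print('uy ext',np.percentile(uy[(z>.09)&(z<.128)&(ux>.53)&(ux<.65)],[.5,99.5]))
```

```text
t 2.2 tcp [0.5595 0.0099 0.3496] rpy [ 3.1411e+00 -2.9000e-03 -3.0756e+00] q1,q6 [-0.05 -1.68] F [-0.2  0.  -0.9] | tool shares [ 3.05 -6.71  3.75] turn 0
-0.15 [(np.float64(0.5618), np.float64(0.5707)), (np.float64(0.6273), np.float64(0.6385))]
-0.13 [(np.float64(0.5477), np.float64(0.5708)), (np.float64(0.6273), np.float64(0.6376))]
-0.11 [(np.float64(0.5474), np.float64(0.5708)), (np.float64(0.6273), np.float64(0.6372))]
-0.09 [(np.float64(0.5611), np.float64(0.5707)), (np.float64(0.627), np.float64(0.6368))]
-0.07 [(np.float64(0.561), np.float64(0.5702)), (np.float64(0.6267), np.float64(0.6373))]
-0.05 [(np.float64(0.547), np.float64(0.57)), (np.float64(0.6268), np.float64(0.6368))]
-0.03 [(np.float64(0.5467), np.float64(0.5704)), (np.float64(0.6262), np.float64(0.6361))]
-0.01 [(np.float64(0.5602), np.float64(0.5706)), (np.float64(0.6261), np.float64(0.6361))]
0.01 [(np.float64(0.5601), np.float64(0.5695)), (np.float64(0.6259), np.float64(0.6366))]
0.03 [(np.float64(0.5463), np.float64(0.5695)), (np.float64(0.6257), np.float64(0.6355))]
0.05 [(np.float64(0.5458), np.float64(0.5696)), (np.float64(0.6257), np.float64(0.6356))]
0.07 [(np.float64(0.5595), np.float64(0.5698)), (np.float64(0.6257), np.float64(0.6353))]
0.09 []
back slope [-0.08448262  0.63228342] 1305
front slope [-0.08302466  0.56512934] 1673
uy ext [-0.1542596   0.08394449]
```

View pics/w1.png

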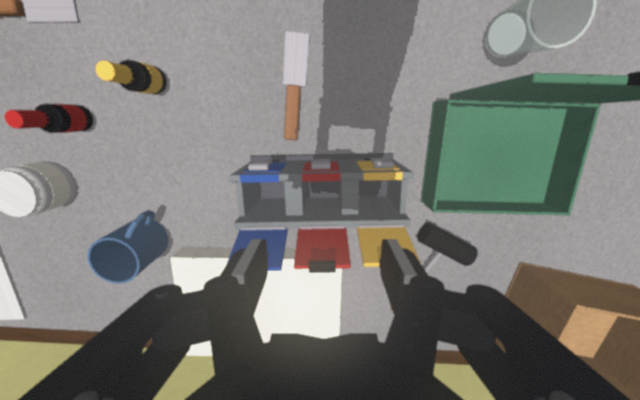

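The view shows the unit in the middle, the yellow and red cans at (105,70) and (15,118), and no blue can. The unit's centre is at about (0.599, 0.010), yaw 0.084. Next is the yellow can.

```bash
cat >> h.py <<'E'
def seecan(nm,views,gate=.05):
    "neck-top disc centre: depth points at top height, per view"
    for n in views:
        c=camera_info(n);p,d=capture(n);C=cloud(c,d);m=(colmask(p,nm)>0)&(C[...,2]>.095)&(C[...,2]<.118)&(C[...,1]<-.15)
        B,l=blobs(m.astype(np.uint8)*255,15)
        for b in B: print(nm,n,b[1],'c',(((C[l==b[0]].min(0)+C[l==b[0]].max(0))/2).round(4)), 'ztop',np.percentile(C[l==b[0]][:,2],95).round(4),'onz',onz(c,*b[3],.106).round(4))
E
python3 - <<'E'
from h import *
seecan('yellow',['wrist','top']);seecan('red',['wrist'])
E
```

```text
yellow wrist [96, 61, 26, 20] c [ 0.4552 -0.2659  0.1028] ztop 0.1097 onz [ 0.4552 -0.2635  0.106 ]
yellow top [355, 239, 9, 9] c [ 0.4555 -0.2664  0.1094] ztop 0.1131 onz [ 0.455  -0.2662  0.106 ]
red wrist [6, 110, 27, 16] c [ 0.5212 -0.3907  0.103 ] ztop 0.1098 onz [ 0.5208 -0.3886  0.106 ]
```

>>> {"op": "apply_moves", "data": {
  "series": [
    [[60,0.38,-0.84,0.2,-0.13],[60,0.38,-0.84,0.4,0],[60,0.38,-0.84,0.4,0],[60,0.38,-0.84,0.4,0],[60,0.38,-0.84,0.4,0],[60,0.38,-0.84,0.4,0],[60,0.38,-0.84,0.4,0],[60,0.38,-0.84,0.4,0],[60,0,0,0,0],[60,0,0,0,0]]
  ]
}}

```text
t: 3.4
eef_pos: [0.4615, -0.2674, 0.2314]
tcp_rot: [3.141, 0.0, -3.054]
force: [0.9, 0.3, 0.1]
opening: 0.0598
finger_force: 0.0
```

Run:
```python
from h import *
seecan('yellow',['wrist','top']);go(.455,-.266,.086,np.pi+.0836)
```

```text
yellow wrist [313, 170, 24, 26] c [ 0.4539 -0.2668  0.103 ] ztop 0.1096 onz [ 0.4534 -0.2669  0.106 ]
t 3.5 tcp [ 0.4621 -0.2667  0.232 ] rpy [-3.1411e+00  9.0000e-04 -3.0523e+00] q1,q6 [-0.59 -2.25] F [ 0.3  0.4 -1. ] | tool shares [0.18 0.04 3.65] turn 0.04
```

>>> {"op": "apply_moves", "data": {
  "series": [
    [[50,0.2,0.03,0.4,0],[50,0,0,0.8,0],[50,0,0,0.8,0],[50,0,0,0.8,0],[50,0,0,0.55,0],[50,0,0,0.3,0],[50,0,0,0,0],[15,0,0,0,0],[15,0,0,0,0],[15,0,0,0,0],[15,0,0,0,0],[15,0,0,0,0],[15,0,0,0,0]]
  ]
}}

```text
t: 4.8
eef_pos: [0.4542, -0.2676, 0.087]
tcp_rot: [-3.14, 0.002, -3.053]
force: [-0.0, 2.0, 6.4]
opening: 0.0221
finger_force: 58.6
```

Run:
```python
from h import *
s=monitor.read_state();print(s['opening'],s['finger_force'])
go(.5926,.0895,.255,np.pi+.0836)
```

```text
0.022113764864227888 58.597036600112915
t 4.8 tcp [ 0.4542 -0.2676  0.087 ] rpy [-3.1401e+00  2.3000e-03 -3.0534e+00] q1,q6 [-0.6  -2.26] F [-0.   2.   6.4] | tool shares [-4.24  8.58 -4.2 ] turn 0.03
```

>>> {"op": "apply_moves", "data": {
  "series": [
    [[15,0,0,-0.5,0],[15,0,0,-0.9,0],[15,0,0,-0.9,0],[15,0,0,-0.9,0],[15,0,0,-0.9,0],[15,-0.41,0.85,-0.1,0],[15,-0.42,0.86,0,0],[15,-0.42,0.86,0,0],[15,-0.42,0.86,0,0],[15,-0.42,0.86,0,0],[15,-0.42,0.86,0,0],[15,-0.42,0.86,0,0],[15,-0.42,0.86,0,0],[15,-0.41,0.86,0,0],[15,-0.41,0.85,0,0],[15,0,0,0,0],[15,0,0,0,0],[15,0,0,0,0]]
  ]
}}

```text
t: 6.6
eef_pos: [0.5892, 0.0885, 0.2537]
tcp_rot: [-3.141, 0.0, -3.054]
force: [-0.5, 0.3, -3.3]
opening: 0.0215
finger_force: 59.5
```

Run:
```python
from h import *
go(.590,.0893,.105,np.pi+.0836)
c=camera_info('wrist');p,d=capture('wrist');cv2.imwrite('pics/w2.png',p[:,:,::-1]);s=monitor.read_state();print(s['opening'],s['finger_force'])
```

```text
t 6.6 tcp [0.5892 0.0885 0.2537] rpy [-3.1414e+00  3.0000e-04 -3.0540e+00] q1,q6 [ 0.09 -1.57] F [-0.5  0.3 -3.3] | tool shares [-0.02  0.02  3.72] turn 0.03
0.021853717087497303 59.49675142765045
```

View pics/w2.png

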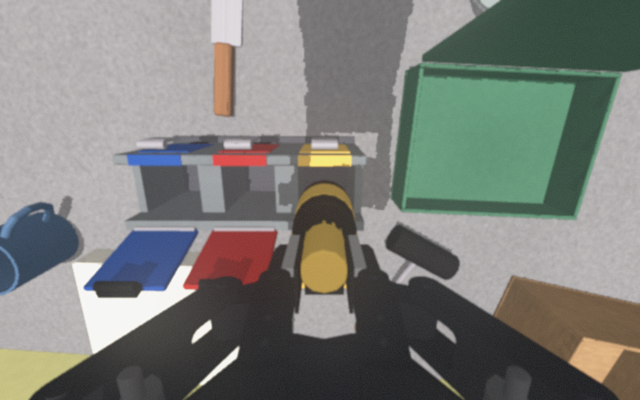

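The yellow can is held upright over the yellow well at (325,215). I lower it.

>>> {"op": "apply_moves", "data": {
  "series": [
    [[15,-0.02,0.02,0.5,0],[15,0,0,0.6,0],[15,0,0,0.6,0],[15,0,0,0.5,0],[15,0,0,0.5,0],[15,0,0,0.5,0],[15,0,0,0.3,0],[15,0,0,0.2,0],[15,0,0,0.08,0],[15,0,0,0,0],[15,0,0,0,0]]
  ]
}}

```text
t: 7.75
eef_pos: [0.5905, 0.0901, 0.1029]
tcp_rot: [3.142, 0.001, -3.053]
force: [0.6, -0.1, -2.5]
opening: 0.0216
finger_force: 59.5
```

>>> {"op": "apply_moves", "data": {
  "series": [
    [[15,0,0,0.05,0],[15,0,0,0,0],[36,0,0,0,0],[36,0,0,0,0],[36,0,0,0,0],[36,0,0,-0.2,0],[40,0,0,-0.5,0],[50,0,0,-0.8,0],[60,0,0,-0.9,0],[60,0,0,-0.9,0],[60,0,0,0,0]]
  ]
}}

```text
t: 8.85
eef_pos: [0.5916, 0.0903, 0.2382]
tcp_rot: [-3.142, 0.009, -3.053]
force: [-0.7, -0.4, -0.6]
opening: 0.0605
finger_force: 0.0
```

Run:
```python
from h import *
c=camera_info('wrist');p,d=capture('wrist');C=cloud(c,d)
m=(colmask(p,'yellow')>0)&(C[...,2]>.06)&(C[...,2]<.122)&(C[...,0]<.625)&(C[...,0]>.565);q=C[m];print(m.sum(),q.min(0),q.max(0))
seecan('red',['wrist','top']);go(.521,-.390,.23)
```

```text
625 [0.5743397  0.07309462 0.06070854] [0.60191932 0.10441849 0.12004366]
red top [403, 215, 9, 9] c [ 0.5212 -0.3914  0.1053] ztop 0.1121 onz [ 0.5209 -0.3911  0.106 ]
t 9.0 tcp [0.5899 0.0901 0.2318] rpy [ 3.1416e+00 -4.0000e-04 -3.0534e+00] q1,q6 [ 0.09 -1.57] F [ 0.7 -0.  -0. ] | tool shares [  2.77 -11.8    0.05] turn 0
```

>>> {"op": "apply_moves", "data": {
  "series": [
    [[50,0.21,-0.9,0,0],[50,0.21,-0.9,0,0],[50,0.21,-0.9,0,0],[50,0.21,-0.91,0,0],[50,0.21,-0.91,0,0],[50,0.21,-0.91,0,0],[50,0.21,-0.91,0,0],[50,0.21,-0.91,0,0],[50,0.21,-0.91,0,0],[50,0.21,-0.91,0,0],[50,0.22,-0.91,0,0],[50,0.22,-0.91,0,0],[50,0.23,-0.91,0,0],[50,0,0,0,0],[50,0,0,0,0]]
  ]
}}

```text
t: 10.5
eef_pos: [0.5208, -0.3901, 0.2305]
tcp_rot: [3.14, -0.002, -3.055]
force: [0.1, -0.2, -0.1]
opening: 0.05
finger_force: 0.0
```

Run:
```python
from h import *
seecan('red',['wrist']);go(.521,-.390,.086,np.pi+.0836)
```

```text
t 10.6 tcp [ 0.5212 -0.3893  0.2309] rpy [ 3.1401e+00 -1.3000e-03 -3.0535e+00] q1,q6 [-0.7  -2.36] F [ 0.2 -0.6 -0.4] | tool shares [ 0.   -0.02  3.62] turn 0.03
```

Run:
```python
from h import *
seecan('red',['top'])
for n in('wrist','top','scene'):
    c=camera_info(n);p,d=capture(n);C=cloud(c,d)
    if n=='wrist': cv2.imwrite('pics/w3.png',p[:,:,::-1])
    for b in blobs(colmask(p,'red'))[0]: print(n,b[1:], C[int(b[3][1]),int(b[3][0])].round(3))
```

```text
wrist ([623, 236, 17, 8], 72, [633.1, 238.4]) [ 0.561 -0.008  0.053]
top ([237, 156, 29, 15], 276, [251.7, 164.0]) [0.646 0.016 0.163]
top ([246, 195, 18, 6], 78, [254.8, 197.4]) [0.567 0.009 0.128]
scene ([380, 164, 21, 26], 239, [389.8, 176.3]) [0.657 0.001 0.172]
scene ([241, 223, 9, 16], 111, [244.8, 229.9]) [ 0.532 -0.399  0.102]
scene ([240, 246, 15, 11], 122, [247.3, 251.8]) [ 0.539 -0.401  0.036]
```

View pics/w3.png

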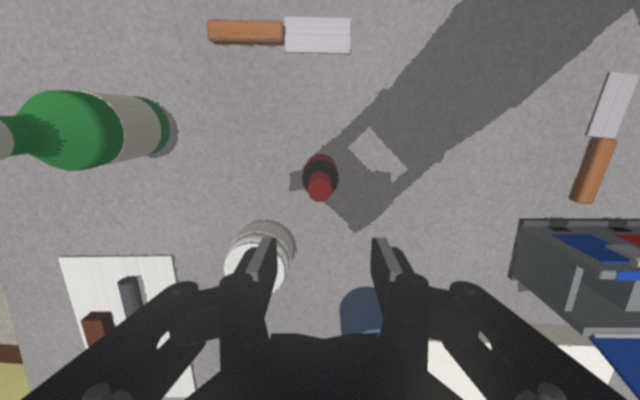

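Run:
```python
from h import *
c=camera_info('wrist');p,d=capture('wrist');C=cloud(c,d);m=(C[...,2]>.1)&(C[...,2]<.116)&(abs(C[...,0]-.521)<.05)&(abs(C[...,1]+.39)<.05)
h=hsv(p)[...,1]>100;q=C[m&h];print(len(q),(q.min(0)+q.max(0))/2,np.ptp(q,axis=0));go(.521,-.390,.086)
```

```text
453 [ 0.52008613 -0.39266396  0.10561249] [0.02226468 0.02247836 0.00992452]
t 10.8 tcp [ 0.5217 -0.389   0.2322] rpy [ 3.1416e+00  1.0000e-04 -3.0523e+00] q1,q6 [-0.7  -2.36] F [ 0.7 -0.4 -0.8] | tool shares [ 0.02 -0.02  3.65] turn 0
```

Same place as before. I grasp at (0.520, -0.3915).

>>> {"op": "apply_moves", "data": {
  "series": [
    [[50,0.04,-0.06,0.4,0],[50,0,0,0.8,0],[50,0,0,0.8,0],[50,0,0,0.8,0],[50,0,0,0.5,0],[50,0,0,0.3,0],[50,0,0,0,0],[15,0,0,0,0],[15,0,0,0,0],[15,0,0,0,0],[15,0,0,0,0],[15,0,0,0,0],[15,0,0,0,0]]
  ]
}}

```text
t: 12.1
eef_pos: [0.5205, -0.3929, 0.0899]
tcp_rot: [-3.14, 0.002, -3.053]
force: [1.1, -0.0, 6.1]
opening: 0.0219
finger_force: 59.1
```

Run:
```python
from h import *
go(.5968,.0096,.255,np.pi+.0836)
```

```text
t 12.1 tcp [ 0.5205 -0.3929  0.0899] rpy [-3.1395e+00  2.1000e-03 -3.0534e+00] q1,q6 [-0.7  -2.36] F [ 1.1 -0.   6.1] | tool shares [-2.79  9.85 -4.14] turn 0.03
```

>>> {"op": "apply_moves", "data": {
  "series": [
    [[15,0,0,-0.5,0],[15,0,0,-0.9,0],[15,0,0,-0.9,0],[15,0,0,-0.9,0],[15,0,0,-0.9,0],[15,-0.25,0.89,-0.1,0],[15,-0.25,0.89,0,0],[15,-0.25,0.9,0,0],[15,-0.25,0.9,0,0],[15,-0.25,0.9,0,0],[15,-0.25,0.9,0,0],[15,-0.25,0.9,0,0],[15,-0.26,0.9,0,0],[15,-0.26,0.89,0,0],[15,-0.26,0.89,0,0],[15,-0.26,0.89,0,0],[15,0,0,0,0],[15,0,0,0,0],[15,0,0,0,0]]
  ]
}}

```text
t: 14.0
eef_pos: [0.5963, 0.0092, 0.2563]
tcp_rot: [-3.141, 0.0, -3.054]
force: [-0.8, -0.9, -2.0]
opening: 0.0217
finger_force: 59.4
```

Run:
```python
from h import *
go(.5968,.0096,.104,np.pi+.0836)
```

```text
t 14.0 tcp [0.5963 0.0092 0.2563] rpy [-3.1414e+00  1.0000e-04 -3.0541e+00] q1,q6 [-0.05 -1.7 ] F [-0.8 -0.9 -2. ] | tool shares [-0.01  0.01  3.81] turn 0.03
```

>>> {"op": "apply_moves", "data": {
  "series": [
    [[15,0,0,0.5,0],[15,0,0,0.6,0],[15,0,0,0.6,0],[15,0,0,0.5,0],[15,0,0,0.5,0],[15,0,0,0.5,0],[15,0,0,0.3,0],[15,0,0,0.2,0],[15,0,0,0.12,0],[15,0,0,0,0],[15,0,0,0,0],[36,0,0,0,0],[36,0,0,0,0],[36,0,0,0,0],[36,0,0,-0.2,0],[40,0,0,-0.5,0],[45,0,0,-0.8,0],[45,0,0,-0.9,0],[45,0,0,-0.9,0],[45,0,0,0,0]]
  ]
}}

```text
t: 16.0
eef_pos: [0.5979, 0.0099, 0.2414]
tcp_rot: [-3.14, 0.009, -3.053]
force: [-0.2, 0.3, 0.7]
opening: 0.0447
finger_force: 0.0
```

Run:
```python
from h import *
c=camera_info('wrist');p,d=capture('wrist');C=cloud(c,d);cv2.imwrite('pics/w4.png',p[:,:,::-1])
yaw=.0836
for nm,w in(('red',(.5993,.0098)),('yellow',(.5926,.0895))):
    m=(C[...,2]>.112)&(C[...,2]<.124)&(np.hypot(C[...,0]-w[0],C[...,1]-w[1])<.022);q=C[m];print(nm,m.sum(),((q.min(0)+q.max(0))/2).round(4),np.ptp(q,axis=0).round(4))
# covers lean
ux=C[...,0]*np.cos(yaw)+C[...,1]*np.sin(yaw)
for nm in('yellow','red','blue'):
    m=(colmask(p,nm)>0)&(C[...,2]>.135)&(C[...,2]<.21)&(ux>.62);q=C[m];k=np.polyfit(q[:,2],ux[m],1);print(nm,m.sum(),k.round(3),np.polyval(k,[.1265,.19]).round(4),q.max(0).round(3))
go(.5926,.0895,.3)
```

```text
red 476 [0.597  0.0099 0.116 ] [0.0233 0.0226 0.0079]
yellow 486 [0.5903 0.0903 0.1165] [0.0233 0.0227 0.0089]
yellow 2452 [0.219 0.607] [0.6348 0.6487] [0.644 0.125 0.204]Traceback (most recent call last):
  File "<stdin>", line 9, in <module>
    raise TypeError("expected non-empty vector for x")
TypeError: expected non-empty vector for x
```

View pics/w4.png

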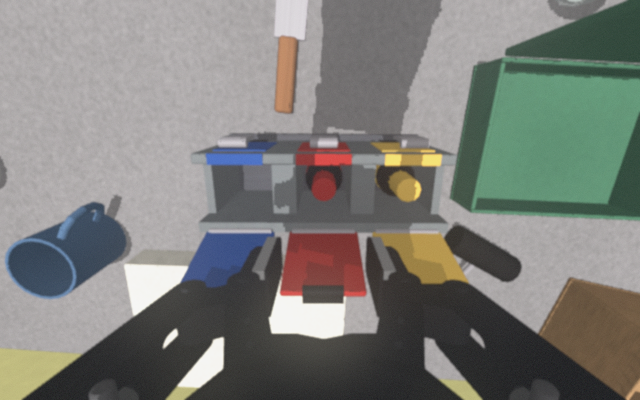

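Both cans stand in their wells, with necks at (323,185) and (405,186). The blue can is absent. Next I close the covers, first moving shut fingers to behind the yellow one.

>>> {"op": "apply_moves", "data": {
  "series": [
    [[0,0,0,-0.75,0],[0,0,0,-0.75,0],[0,-0.5,0.5,0,0],[0,-0.5,0.5,0,0],[0,-0.5,0.5,0,0],[0,-0.54,0.5,0,0],[0,0,0,0,0],[0,0,0,0,0]]
  ]
}}

```text
t: 16.85
eef_pos: [0.6704, 0.097, 0.2939]
tcp_rot: [-3.141, -0.002, -3.053]
force: [-0.1, 0.1, -0.1]
opening: -0.0003
finger_force: 0.0
```

```bash
cat >> h.py <<'E'
U=np.array([.5993,.0098]);yw=.0836
def unit():
    s=monitor.read_state();d=s['eef_pos'][:2]-U;c,k=np.cos(yw),np.sin(yw)
    print('unit x,y mm',(1000*np.array([c*d[0]+k*d[1],-k*d[0]+c*d[1]])).round(1),'z',s['eef_pos'][2].round(4),'F',s['force'].round(1),'t',round(s['t'],1),s['opening'])
E
python3 -c "
from h import *
unit()"
```

```text
unit x,y mm [78.2 80.9] z 0.2939 F [-0.1  0.1 -0.1] t 16.9 -0.00025643337285650617
```

>>> {"op": "apply_moves", "data": {
  "series": [
    [[0,-0.05,0,0.8,0],[0,0,0,0.8,0],[0,0,0,0.8,0],[0,0,0,0.6,0],[0,0,0,0.2,0],[0,0,0,0,0],[0,0.2,0,0,0],[0,0.25,0,0,0],[0,0.25,0,0,0],[0,0.25,0,0,0],[0,0.25,0,0,0],[0,0.25,0,0,0],[0,0.25,0,0,0],[0,0.25,0,0,0],[0,0.25,0,0,0],[0,0.15,0,0,0],[0,0,0,0,0]]
  ]
}}

```text
t: 18.55
eef_pos: [0.5787, 0.0887, 0.1686]
tcp_rot: [-3.142, 0.002, -3.053]
force: [0.2, -0.7, 0.2]
opening: 0.0002
finger_force: 0.2
```

```bash
python3 -c "
from h import *
unit()"
```

```text
unit x,y mm [-13.9  80.3] z 0.1686 F [ 0.2 -0.7  0.2] t 18.6 0.00023061110034740487
```

```bash
cat >> h.py <<'E'
def covers(n='scene'):
    c=camera_info(n);p,d=capture(n);C=cloud(c,d);k=np.cos(yw),np.sin(yw);D=C[...,:2]-U
    ux=k[0]*D[...,0]+k[1]*D[...,1];uy=-k[1]*D[...,0]+k[0]*D[...,1]
    for nm,y0 in(('yellow',.08),('red',0),('blue',-.08)):
        m=(colmask(p,nm)>0)&(C[...,2]>.12)&(C[...,2]<.22)&(abs(uy-y0)<.04)&(abs(ux)<.08)
        if m.sum(): print(nm,m.sum(),'ux',np.percentile(ux[m],[3,50,97]).round(3),'z',np.percentile(C[m][:,2],[3,50,97]).round(3))
    return p
E
python3 -c "
from h import *
covers('scene');print();covers('top')"
```

```text
yellow 174 ux [-0.034 -0.002  0.038] z [0.126 0.146 0.169]
red 257 ux [-0.031  0.053  0.062] z [0.127 0.165 0.197]
blue 301 ux [-0.032  0.054  0.064] z [0.126 0.163 0.197]

yellow 89 ux [-0.036 -0.02   0.035] z [0.123 0.138 0.17 ]
red 345 ux [-0.036  0.044  0.057] z [0.122 0.152 0.199]
blue 365 ux [-0.036  0.045  0.059] z [0.124 0.154 0.197]
```

The yellow cover is folded to about 33° under the fingers. I press it down.

>>> {"op": "apply_moves", "data": {
  "series": [
    [[0,0.05,0,0.15,0],[0,0.05,0,0.15,0],[0,0,0,0.15,0],[0,0,0,0.15,0],[0,0,0,0.1,0],[0,0,0,0.1,0],[0,0,0,0.08,0],[0,0,0,0.05,0],[0,0,0,0,0]]
  ]
}}

```text
t: 19.55
eef_pos: [0.5751, 0.0884, 0.1323]
tcp_rot: [-3.142, 0.001, -3.053]
force: [-14.7, -0.8, 28.3]
opening: 0.0002
finger_force: 14.0
```

```bash
python3 -c "
from h import *
unit()"
```

```text
unit x,y mm [-17.6  80.4] z 0.1323 F [-14.7  -0.8  28.3] t 19.6 0.00017531276294060843
```

>>> {"op": "apply_moves", "data": {
  "series": [
    [[0,0,0,0.02,0],[0,0,0,0,0],[0,0,0,-0.2,0],[0,0,0,-0.6,0],[0,0,0,-1,0],[0,0,0,-1,0],[0,0,0,-1,0],[0,0,0,-0.4,0],[0,0,0,0,0]]
  ]
}}

```text
t: 20.45
eef_pos: [0.5757, 0.0884, 0.2994]
tcp_rot: [-3.142, 0.004, -3.053]
force: [0.1, 0.1, 0.4]
opening: -0.0001
finger_force: 0.0
```

```bash
python3 -c "
from h import *
unit();covers('scene')"
```

```text
unit x,y mm [-17.   80.3] z 0.2994 F [0.1 0.1 0.4] t 20.4 -6.08679075081403e-05
yellow 68 ux [-0.034  0.016  0.034] z [0.13  0.133 0.135]
red 258 ux [-0.03   0.053  0.061] z [0.127 0.165 0.197]
blue 299 ux [-0.032  0.054  0.064] z [0.126 0.162 0.196]
```

Yellow is shut and flat at z 0.133. Next is red.

>>> {"op": "apply_moves", "data": {
  "series": [
    [[0,-0.6,-0.5,0,0],[0,-0.6,-0.5,0,0],[0,-0.6,-0.5,0,0],[0,-0.6,-0.5,0,0],[0,0,0,0.5,0],[0,0,0,0.8,0],[0,0,0,0.9,0],[0,0,0,0.8,0],[0,0,0,0.28,0],[0,0,0,0,0],[0,0.2,0,0,0],[0,0.25,0,0,0],[0,0.25,0,0,0],[0,0.25,0,0,0],[0,0.25,0,0,0],[0,0.25,0,0,0],[0,0.25,0,0,0],[0,0.25,0,0,0],[0,0.25,0,0,0],[0,0.1,0,0,0]]
  ]
}}

```text
t: 22.5
eef_pos: [0.5858, 0.009, 0.1681]
tcp_rot: [-3.141, 0.003, -3.053]
force: [0.8, -0.3, 1.3]
opening: -0.0002
finger_force: 0.6
```

```bash
python3 -c "
from h import *
unit();covers('scene')"
```

```text
unit x,y mm [-13.5   0.3] z 0.1681 F [ 0.8 -0.3  1.3] t 22.5 -0.0002294656083738074
yellow 192 ux [-0.033  0.006  0.033] z [0.129 0.132 0.134]
red 195 ux [-0.032  0.     0.037] z [0.127 0.147 0.167]
blue 293 ux [-0.031  0.054  0.063] z [0.126 0.163 0.197]
```

>>> {"op": "apply_moves", "data": {
  "series": [
    [[0,0.05,0,0.15,0],[0,0.05,0,0.15,0],[0,0,0,0.15,0],[0,0,0,0.15,0],[0,0,0,0.1,0],[0,0,0,0.1,0],[0,0,0,0.08,0],[0,0,0,0.06,0],[0,0,0,0,0],[0,0,0,0,0],[0,0,0,-0.2,0],[0,0,0,-0.6,0],[0,0,0,-1,0],[0,0,0,-1,0],[0,0,0,-1,0],[0,0,0,-0.4,0],[0,0,0,0,0]]
  ]
}}

```text
t: 24.25
eef_pos: [0.5828, 0.0087, 0.2985]
tcp_rot: [-3.141, 0.004, -3.053]
force: [0.1, -0.0, -0.3]
opening: -0.0001
finger_force: 0.0
```

```bash
python3 -c "
from h import *
unit();covers('scene')"
```

```text
unit x,y mm [-16.6   0.2] z 0.2985 F [ 0.1 -0.  -0.3] t 24.2 -0.00012816795507798945
yellow 230 ux [-0.033  0.003  0.033] z [0.129 0.132 0.134]
red 84 ux [-0.034  0.011  0.031] z [0.129 0.133 0.135]
blue 296 ux [-0.033  0.054  0.063] z [0.126 0.163 0.197]
```

Red is shut. Blue next.

>>> {"op": "apply_moves", "data": {
  "series": [
    [[0,-0.6,-0.5,0,0],[0,-0.6,-0.5,0,0],[0,-0.6,-0.5,0,0],[0,-0.6,-0.5,0,0],[0,0,0,0.5,0],[0,0,0,0.8,0],[0,0,0,0.9,0],[0,0,0,0.8,0],[0,0,0,0.26,0],[0,0,0,0,0],[0,0.2,0,0,0],[0,0.25,0,0,0],[0,0.25,0,0,0],[0,0.25,0,0,0],[0,0.25,0,0,0],[0,0.25,0,0,0],[0,0.25,0,0,0],[0,0.25,0,0,0],[0,0.25,0,0,0],[0,0.1,0,0,0]]
  ]
}}

```text
t: 26.3
eef_pos: [0.5929, -0.0708, 0.1681]
tcp_rot: [-3.141, 0.003, -3.054]
force: [2.1, 0.2, 1.1]
opening: 0.0
finger_force: 0.7
```

```bash
python3 -c "
from h import *
unit();covers('scene')"
```

```text
unit x,y mm [-13.1 -79.8] z 0.1681 F [2.1 0.2 1.1] t 26.3 4.8146389971078314e-05
yellow 251 ux [-0.033  0.001  0.033] z [0.129 0.132 0.134]
red 209 ux [-0.031  0.006  0.031] z [0.13  0.132 0.135]
blue 398 ux [-0.029  0.009  0.035] z [0.128 0.149 0.166]
```

>>> {"op": "apply_moves", "data": {
  "series": [
    [[0,0.05,0,0.15,0],[0,0.05,0,0.15,0],[0,0,0,0.15,0],[0,0,0,0.15,0],[0,0,0,0.1,0],[0,0,0,0.1,0],[0,0,0,0.08,0],[0,0,0,0.06,0],[0,0,0,0,0],[0,0,0,0,0],[0,0,0,-0.2,0],[0,0,0,-0.6,0],[0,0,0,-1,0],[0,0,0,-1,0],[0,0,0,-0.6,0],[0,0,0,0,0]]
  ]
}}

```text
t: 27.95
eef_pos: [0.5901, -0.0711, 0.2678]
tcp_rot: [-3.14, 0.005, -3.053]
force: [0.9, 0.4, -0.1]
opening: -0.0002
finger_force: 0.0
```

Run:
```python
from h import *
unit();covers('scene')
# knife handle now
T=camera_info('top');p,d=capture('top');B,l=blobs(colmask(p,'wood'))
for b in B:
    if 260<b[3][0]<295: print(b)
h=.0
hx,hy=.4898,-.0452;bx,by=.4105,-.0422
print('knife axis yaw',np.arctan2(by-hy,bx-hx))
go(.476,-.0447,.25,np.pi-.035)
```

```text
unit x,y mm [-15.9 -79.9] z 0.2678 F [ 0.9  0.4 -0.1] t 27.9 -0.00020174992687799602
yellow 247 ux [-0.033  0.001  0.034] z [0.129 0.132 0.135]
red 256 ux [-0.034  0.001  0.032] z [0.129 0.132 0.134]
blue 295 ux [-0.034 -0.     0.032] z [0.129 0.132 0.134]
knife axis yaw 3.1037796644152866
t 28.1 tcp [ 0.5891 -0.0709  0.2638] rpy [ 3.1414e+00 -4.0000e-04 -3.0534e+00] q1,q6 [-0.18 -1.84] F [-0.3  0.  -0.6] | tool shares [2.76 0.9  0.35] turn 0.88
```

All three covers are flat and latched. Now the knife.

>>> {"op": "apply_moves", "data": {
  "series": [
    [[50,0.6,0.2,0,0.44],[50,0.7,0.2,0.2,0.44],[50,0.8,0.2,0.4,0],[50,0.8,0.1,0.4,0],[50,0,0,0.4,0],[50,0,0,0,0],[50,0,0,0,0]]
  ]
}}

```text
t: 28.75
eef_pos: [0.4729, -0.0437, 0.2081]
tcp_rot: [3.141, -0.001, 3.107]
force: [0.6, -0.2, 0.6]
opening: 0.0498
finger_force: 0.0
```

Run:
```python
from h import *
go(.4723,-.0445,.06,np.pi-.035)
c=camera_info('wrist');p,d=capture('wrist');C=cloud(c,d);h=hsv(p)
cv2.imwrite('pics/w5.png',p[:,:,::-1])
m=(h[...,0]>3)&(h[...,0]<20)&(h[...,1]>90)&(abs(C[...,0]-.48)<.08)&(abs(C[...,1]+.045)<.04)&(C[...,2]<.03)&(C[...,2]>.008)
q=C[m];print(m.sum(),'handle',cv2.minAreaRect((q[:,:2]*1000).astype(np.float32)),'z top',np.median(q[:,2]))
# case rim in top view
T=camera_info('top');p,d=capture('top');C=cloud(T,d);g=colmask(p,'green')>0
m=g&(C[...,2]>.05)&(C[...,2]<.068)&(C[...,0]>.4)&(C[...,1]>.1);q=C[m]
r=cv2.minAreaRect((q[:,:2]*1000).astype(np.float32));print('rim',r,len(q))
m=g&(C[...,2]>-.002)&(C[...,2]<.015)&(C[...,0]>.4)&(C[...,1]>.1);q=C[m]
r=cv2.minAreaRect((q[:,:2]*1000).astype(np.float32));print('floor',r,len(q),np.median(q[:,2]))
```

```text
t 28.8 tcp [ 0.4729 -0.0437  0.2081] rpy [ 3.1414e+00 -1.3000e-03  3.1069e+00] q1,q6 [-0.17 -1.71] F [ 0.6 -0.2  0.6] | tool shares [ 0.01 -0.02  3.7 ] turn 0.0
934 handle ((489.5940246582031, -45.580841064453125), (18.565954208374023, 81.78125762939453), 88.36190032958984) z top 0.018229111499635645
rim ((537.4971923828125, 294.35009765625), (168.55459594726562, 222.40147399902344), 2.2172369956970215) 426
floor ((538.0623779296875, 306.84539794921875), (161.6464385986328, 246.8760986328125), 1.711892008781433) 3834 0.00566095975875587
```

View pics/w5.png

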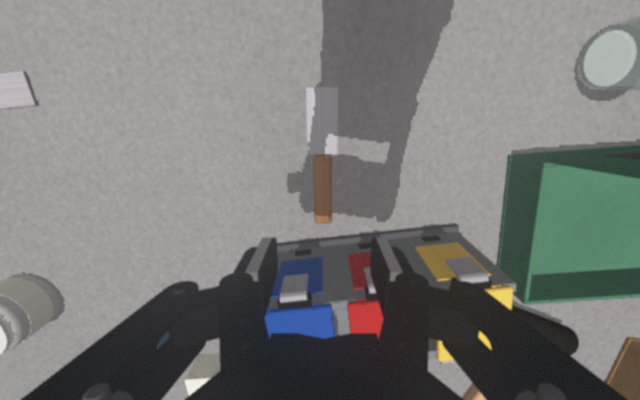

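Knife at (322,190) is directly below and aligned; its handle top is 18 mm high. I descend and grip.

>>> {"op": "apply_moves", "data": {
  "series": [
    [[45,0.02,-0.03,0.6,0],[45,0,0,0.9,0],[45,0,0,0.9,0],[45,0,0,0.9,0],[45,0,0,0.8,0],[45,0,0,0.5,0],[45,0,0,0.3,0],[45,0,0,0.2,0],[45,0,0,0,0],[45,0,0,0,0]]
  ]
}}

```text
t: 29.85
eef_pos: [0.4725, -0.045, 0.0053]
tcp_rot: [-3.141, 0.001, 3.107]
force: [-0.3, -0.2, -0.0]
opening: 0.0448
finger_force: 0.0
```

>>> {"op": "apply_moves", "data": {
  "series": [
    [[10,0,0,0,0],[10,0,0,0,0],[10,0,0,0,0],[10,0,0,0,0],[10,0,0,0,0],[10,0,0,0,0]]
  ]
}}

```text
t: 30.45
eef_pos: [0.4725, -0.045, 0.0055]
tcp_rot: [-3.141, 0.002, 3.107]
force: [-1.1, 1.3, 7.7]
opening: 0.0207
finger_force: 59.6
```

>>> {"op": "apply_moves", "data": {
  "series": [
    [[10,0,0,-0.5,0],[10,0,0,-0.9,0],[10,0,0,-0.9,0],[10,0,0,-0.9,0.9],[10,0,0,-0.9,0.9],[10,0,0,-0.9,0.9],[10,0,0,-0.9,0.9],[10,0,0,-0.9,0.9],[10,0,0,-0.9,0.9],[10,0,0,0,0.9],[10,0,0,0,0.9],[10,0,0,0,0.9],[10,0,0,0,0.9],[10,0,0,0,0.9],[10,0,0,0,0.83],[10,0,0,0,0],[10,0,0,0,0]]
  ]
}}

```text
t: 32.15
eef_pos: [0.4718, -0.0449, 0.3127]
tcp_rot: [3.141, 0.0, 1.612]
force: [0.2, 0.7, -0.4]
opening: 0.0205
finger_force: 59.0
```

Run:
```python
from h import *
s=monitor.read_state();print(s['opening'],s['finger_force']);go(.555,.274,.315,np.pi/2+.038)
```

```text
0.020520915622722763 59.043095111846924
t 32.1 tcp [ 0.4718 -0.0449  0.3127] rpy [3.1412e+00 1.0000e-04 1.6122e+00] q1,q6 [-0.17 -0.21] F [ 0.2  0.7 -0.4] | tool shares [ 7.88  2.41 -0.06] turn 0.02
```

>>> {"op": "apply_moves", "data": {
  "series": [
    [[10,0.4,0.24,0,0],[10,0.8,0.24,0,0],[10,0.85,0.24,0,0],[10,0.85,0.24,0,0],[10,0.85,0.24,0,0],[10,0.85,0.24,0,0],[10,0.85,0.24,0,0],[10,0.85,0.24,0,0],[10,0.85,0.24,0,0],[10,0.73,0.24,0,0],[10,0,0,0,0],[10,0,0,0,0]]
  ]
}}

```text
t: 33.35
eef_pos: [0.5557, 0.274, 0.3121]
tcp_rot: [-3.141, 0.0, 1.612]
force: [-0.1, 1.7, -1.7]
opening: 0.0208
finger_force: 59.0
```

Run:
```python
from h import *
go(.555,.274,.014,np.pi/2+.038)
p,d=capture('scene');cv2.imwrite('pics/s2.png',cv2.resize(p[0:230,200:500],None,fx=2.5,fy=2.5)[:,:,::-1])
```

```text
t 33.4 tcp [0.5557 0.274  0.3121] rpy [-3.1409e+00  4.0000e-04  1.6119e+00] q1,q6 [0.4  0.36] F [-0.1  1.7 -1.7] | tool shares [ 0.   -0.01  7.45] turn 0.02
```

View pics/s2.png

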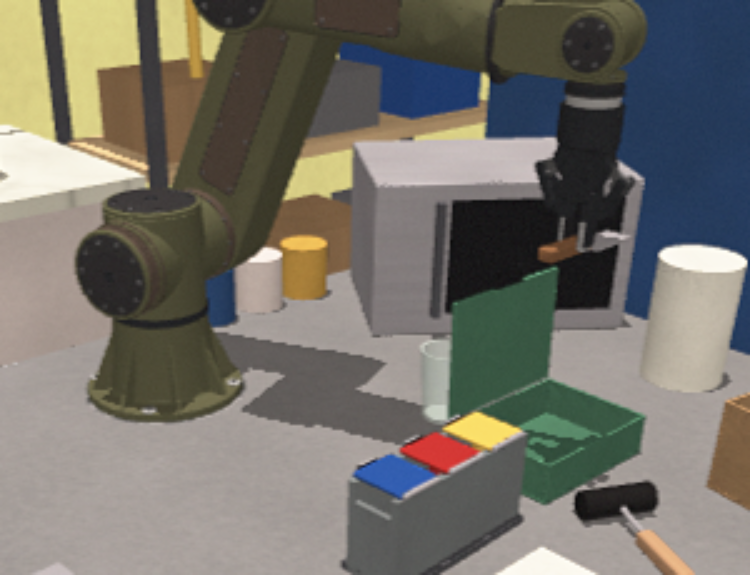

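The arm holds the knife level above the case, and the forearm is well clear of the lid. I lower it into the case.

>>> {"op": "apply_moves", "data": {
  "series": [
    [[10,0,0,0.5,0],[10,0,0,0.7,0],[10,0,0,0.7,0],[10,0,0,0.7,0],[10,0,0,0.7,0],[10,0,0,0.7,0],[10,0,0,0.7,0],[10,0,0,0.7,0],[10,0,0,0.6,0],[10,0,0,0.5,0],[10,0,0,0.4,0],[10,0,0,0.3,0],[10,0,0,0.2,0],[10,0,0,0,0],[10,0,0,0,0]]
  ]
}}

```text
t: 34.9
eef_pos: [0.5562, 0.2738, 0.0171]
tcp_rot: [3.141, -0.0, 1.609]
force: [0.4, -0.1, -0.9]
opening: 0.0201
finger_force: 59.0
```

>>> {"op": "apply_moves", "data": {
  "series": [
    [[10,0,0,0.1,0],[10,0,0,0,0],[30,0,0,0,0],[36,0,0,0,0],[36,0,0,0,0],[36,0,0,-0.2,0],[36,0,0,-0.5,0],[36,0,0,-0.8,0],[36,0,0,-0.9,0],[36,0,0,-0.9,0],[36,0,0,-0.9,0],[36,0,0,-0.9,0],[36,0,0,-0.9,0],[0,0,0,-0.9,0],[0,0,0,-0.9,0],[0,0,0,-0.9,0],[0,0,0,0,0]]
  ]
}}

```text
t: 36.6
eef_pos: [0.5562, 0.2739, 0.3668]
tcp_rot: [3.133, -0.003, 1.609]
force: [0.1, -0.1, 0.3]
opening: 0.0002
finger_force: 0.0
```

Run:
```python
from h import *
p,d=capture('wrist');c=camera_info('wrist');C=cloud(c,d);cv2.imwrite('pics/w6.png',p[:,:,::-1]);go(.40,.285,.35)
for n in('top','scene'):
    c=camera_info(n);p,d=capture(n);C=cloud(c,d)
    if n=='top': cv2.imwrite('pics/t2.png',cv2.resize(p[130:310,60:330],None,fx=2.5,fy=2.5)[:,:,::-1])
    m=(C[...,0]>.40)&(C[...,0]<.5)&(C[...,1]>.17)&(C[...,1]<.41)&(C[...,2]>.1)&(C[...,2]<.265)
    q=C[m];k=np.polyfit(q[:,2],q[:,0]-(q[:,1]-.29)*-.04,1);print(n,m.sum(),'x at .06,.15,.23',np.polyval(k,[.0605,.15,.23]).round(4),'zmax',q[:,2].max())
    tb=q[q[:,2]>.236];print('tab',len(tb),tb.min(0).round(3) if len(tb) else '',tb.max(0).round(3) if len(tb) else '')
```

```text
t 36.6 tcp [0.556  0.2738 0.3636] rpy [ 3.1370e+00 -1.7000e-03  1.6087e+00] q1,q6 [0.4  0.36] F [ 0.3  0.1 -0.6] | tool shares [ 0.43 -3.89  0.32] turn 0
top 331 x at .06,.15,.23 [0.4443 0.443  0.4419] zmax 0.2574176036319676
tab 78 [0.436 0.26  0.236] [0.447 0.292 0.257]
scene 1549 x at .06,.15,.23 [0.454  0.4505 0.4473] zmax 0.2552583360578292
tab 76 [0.435 0.26  0.236] [0.454 0.324 0.255]
```

View pics/w6.png

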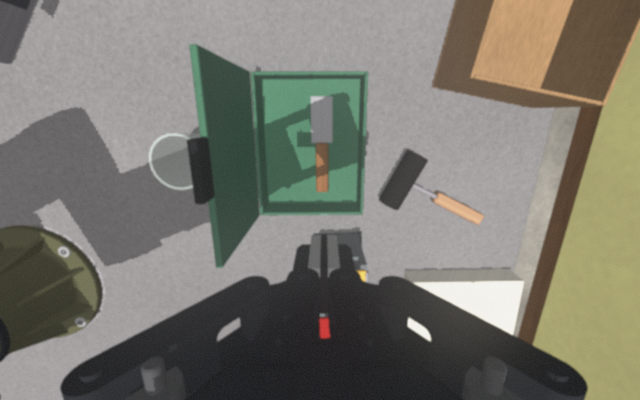

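The knife lies flat inside the case at (320,145). The lid is upright with its tab at (200,170). I go round to the lid's near side.

>>> {"op": "apply_moves", "data": {
  "series": [
    [[0,0.1,-0.6,0,0],[0,0.1,-0.8,0,0],[0,0.1,-0.85,0,0],[0,0.1,-0.85,0,0],[0,0.1,-0.75,0,0],[0,0,0,0,0],[0,0,0,0.5,0],[0,0,0,0.8,0],[0,0,0,0.8,0],[0,0,0,0.8,0],[0,0,0,0.6,0],[0,0,0,0.3,0],[0,0,0,0,0],[0,0,0,0,0]]
  ]
}}

```text
t: 38.15
eef_pos: [0.4016, 0.288, 0.2092]
tcp_rot: [3.141, -0.0, 1.609]
force: [-0.2, -0.2, 1.7]
opening: -0.0001
finger_force: 0.0
```

Run:
```python
from h import *
go(.430,.29,.2105)
```

```text
t 38.1 tcp [0.4016 0.288  0.2092] rpy [ 3.1410e+00 -3.0000e-04  1.6086e+00] q1,q6 [0.55 0.51] F [-0.2 -0.2  1.7] | tool shares [ 0.02  0.71 -0.03] turn 0
```

>>> {"op": "apply_moves", "data": {
  "series": [
    [[0,0,0.3,0,0],[0,0,0.28,0,0],[0,0,0.22,0,0],[0,0,0.22,0,0],[0,0,0.22,0,0],[0,0,0.22,0,0],[0,0,0.22,0.03,0],[0,0,0.23,0.06,0],[0,0,0.23,0.07,0],[0,0,0.23,0.09,0],[0,0,0.23,0.11,0],[0,0,0.21,0.12,0],[0,0,0.2,0.13,0],[0,0,0.2,0.15,0],[0,0,0.2,0.16,0],[0,0,0,0,0]]
  ]
}}

```text
t: 39.75
eef_pos: [0.5379, 0.2928, 0.1702]
tcp_rot: [-3.14, 0.001, 1.608]
force: [-1.2, 0.4, -0.3]
opening: 0.0002
finger_force: 0.0
```

```bash
cat >> h.py <<'E'
def lid():
    p,d=capture('scene');c=camera_info('scene');C=cloud(c,d)
    m=(colmask(p,'green')>0)&(C[...,0]>.43)&(C[...,0]<.65)&(C[...,1]>.18)&(C[...,1]<.41)&(C[...,2]>.063)&(C[...,2]<.26)
    q=C[m];n=np.linalg.svd(q-q.mean(0),full_matrices=False)[2][2] if len(q)>20 else 0
    print('lid pts',len(q),'normal',n,'x rng',np.percentile(q[:,0],[2,98]).round(3),'z',np.percentile(q[:,2],[2,98]).round(3));return p
E
python3 - <<'E'
from h import *
go(.5385,.294,.1725);lid()
E
```

```text
t 39.8 tcp [0.5379 0.2928 0.1702] rpy [-3.1400e+00  7.0000e-04  1.6083e+00] q1,q6 [0.44 0.4 ] F [-1.2  0.4 -0.3] | tool shares [ 0.03  0.02 -0.06] turn 0
lid pts 400 normal [-0.7300994  -0.01329336  0.68321164] x rng [0.469 0.574] z [0.077 0.188]
```

>>> {"op": "apply_moves", "data": {
  "series": [
    [[0,0,0.13,0.15,0],[0,0,0.13,0.15,0],[0,0,0.13,0.15,0],[0,0,0.13,0.15,0],[0,0,0.13,0.15,0],[0,0,0.09,0.17,0],[0,0,0.09,0.17,0],[0,0,0.08,0.17,0],[0,0,0.08,0.17,0],[0,0,0.08,0.17,0],[0,0,0.04,0.15,0],[0,0,0.03,0.15,0],[0,0,0.03,0.13,0],[0,0,0.03,0.12,0],[0,0,0,0.11,0],[0,0,0,0.08,0],[0,0,0,0.06,0],[0,0,0,0,0]]
  ]
}}

```text
t: 41.6
eef_pos: [0.5853, 0.2948, 0.0754]
tcp_rot: [-3.141, 0.0, 1.609]
force: [-0.6, 0.7, 0.2]
opening: 0.0002
finger_force: 0.0
```

Run:
```python
from h import *
go(.588,.294,.0685);lid()
```

```text
t 41.6 tcp [0.5853 0.2948 0.0754] rpy [-3.1412e+00  2.0000e-04  1.6088e+00] q1,q6 [0.41 0.37] F [-0.6  0.7  0.2] | tool shares [-0.02  0.07  0.17] turn 0
lid pts 485 normal [ 0.04488     0.00241006 -0.99898948] x rng [0.458 0.631] z [0.067 0.079]
```

>>> {"op": "apply_moves", "data": {
  "series": [
    [[0,0,0,0.05,0],[0,0,0,0.04,0],[0,0,0,0.04,0],[0,0,0,0.03,0],[0,0,0,0.03,0],[0,0,0,0,0],[0,0,0,0,0]]
  ]
}}

```text
t: 42.35
eef_pos: [0.5855, 0.2949, 0.0685]
tcp_rot: [3.141, -0.0, 1.609]
force: [-2.2, -2.2, 4.7]
opening: -0.0002
finger_force: 2.5
```

Run:
```python
from h import *
go(.588,.294,.0685);lid()
```

```text
t 42.4 tcp [0.5855 0.2949 0.0685] rpy [ 3.1414 -0.      1.6088] q1,q6 [0.41 0.37] F [-2.2 -2.2  4.7] | tool shares [-0.02  0.06  0.  ] turn 0
lid pts 507 normal [ 4.93718774e-04  1.70293967e-03 -9.99998428e-01] x rng [0.457 0.627] z [0.064 0.072]
```

>>> {"op": "apply_moves", "data": {
  "series": [
    [[0,0,0,0.02,0],[0,0,0,0.02,0],[0,0,0,0,0]]
  ]
}}

```text
t: 42.7
eef_pos: [0.5857, 0.295, 0.0684]
tcp_rot: [3.141, -0.0, 1.609]
force: [-9.1, -4.4, 18.5]
opening: 0.0003
finger_force: 8.8
```

>>> {"op": "apply_moves", "data": {
  "series": [
    [[0,0,0,-0.1,0],[0,0,0,-0.4,0],[0,0,0,-0.8,0],[0,0,0,-1,0],[0,0,0,-1,0],[0,0,0,-1,0],[0,0,0,-1,0],[0,0,0,-1,0],[0,0,0,0,0],[0,0,0,0,0]]
  ]
}}

```text
t: 43.7
eef_pos: [0.5855, 0.2949, 0.3198]
tcp_rot: [3.14, -0.001, 1.609]
force: [0.1, -0.2, -0.8]
opening: -0.0
finger_force: 0.0
```

Run:
```python
from h import *
go(.588,.294,.3);lid();covers('scene');covers('top')
a,_=capture('scene');b,_=capture('top');cv2.imwrite('pics/end.png',np.vstack([a[60:330],b[60:330]])[:,:,::-1])
```

```text
t 43.7 tcp [0.5855 0.2949 0.3198] rpy [ 3.1398e+00 -7.0000e-04  1.6087e+00] q1,q6 [0.41 0.37] F [ 0.1 -0.2 -0.8] | tool shares [-0.02  0.06  0.5 ] turn 0
lid pts 575 normal [ 4.57364044e-03 -8.75513852e-04  9.99989158e-01] x rng [0.458 0.628] z [0.064 0.071]
yellow 248 ux [-0.034  0.001  0.033] z [0.129 0.132 0.135]
red 259 ux [-0.034  0.     0.031] z [0.129 0.132 0.135]
blue 304 ux [-0.034 -0.     0.031] z [0.129 0.132 0.135]
yellow 708 ux [-0.036 -0.002  0.033] z [0.128 0.133 0.138]
red 670 ux [-0.035 -0.002  0.031] z [0.128 0.133 0.137]
blue 675 ux [-0.036 -0.002  0.031] z [0.128 0.133 0.137]
```

View pics/end.png

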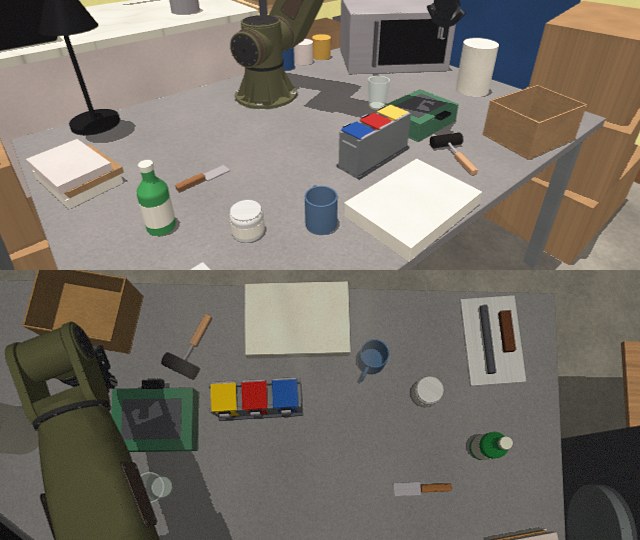

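The final views show the three covers flat, the case closed at (155,420) in the lower picture, and everything else where it was. I hand the job in.

```bash
python3 -c "
from rig import ctrl
print(ctrl.finish_job())"
```

```text
the job is handed in; nothing more can be done
None
```

The job is handed in: the yellow and red canisters stand in their wells (there was no blue one), all three covers are latched, and the knife is in the closed case; the other things looked unmoved in the final pictures.

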